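# Aim the bench camera at the hard drive

## Robot

A 7-joint arm with a two-finger parallel gripper is mounted at the origin on the work surface; the furniture and walls round the work are solid. World frame = base frame: x ahead of the robot, y to its left, z up, the work surface at z = 0. Lengths are in m, angles in rad, forces in N, time in s.
With the tool pointing down it reaches from about 0.425 to 0.925 m from the base axis. Payload 6.8 kg.
Tool frame: the origin (TCP) lies on the centre line of the jaws, within the pads' length; the fingertips stand 25 mm ahead of it and the grasp point (between the pads) lies 6 mm ahead of it; z points along the fingers, y is the direction in which the jaws open and shut (so a half turn about z gives the same grasp; the last joint's range is limited). The gripper opens to 85 mm and grips with 20 to 120 N. Pads are 22 mm wide; open, the fingers measure 114 mm over their backs; the gripper's body (76 mm by 85 mm) begins 54 mm behind the grasp point. The pads swing forward as they close: fully open they stand 13 mm farther back than shut.
Start: joints at [-1.306, 0.477, 0.022, 1.555, -0.011, 1.109, -0.083], TCP at [0.246, 0.629, 0.256] pointing down, gripper open.
Joint ranges: [-2.96, 2.96], [-0.34, 2.1], [-1.41, 1.46], [0.24, 2.44], [-1.37, 4.51], [0.17, 1.92], [-2.96, 2.96]. Speed limits (rad/s): [2.39, 2.39, 3.14, 3.14, 3.14, 3.14, 3.14].

## Interface

Orientations are given as a unit quaternion [w, x, y, z].
In Python, from station import status, cams, order, models gives the robot as it stands.
- The arm moves only by the tool move_arm, never from a script. Its argument "steps" is one flat list of numbers, 7 for each row, row after row: the gripper's target within -1 to 1 (fully open at 1, half-way at 0, shut at -1), then the shift along the world's x, y, z in cm, then the turn, a rotation vector about the world's x, y, z in degrees. A call has 1 to 8 rows; each row shifts and turns the commanded pose from where the row before left it; what a row does not reach is not made up. A row lasts 1/10 s, in which the tool goes at most 50 mm and 8.59 degrees, less where a joint would pass 70% of its speed; a pose out of reach is approached as far as the arm can. A call with a gripper value outside its range is refused whole. The fingers move at their own pace and stop on an object; "newtons" is the grip in N (left out, the last holds). Time passes only in rows, so rows that do not move let the fingers close. It gives the time, the measured TCP pose, the force and the opening at its end, in the units of the state.
- status.get_obs(): the state, without advancing time (a new reading comes with each control period).
- cams.read_camera(name): name is "side" or "top"; returns a dict with "pixels" (480x640x3 uint8, red, green, blue), "mtx" (3x3 intrinsics, pixels), "dist_coeffs" ([k1, k2, p1, p2, k3] as OpenCV has them; the pictures are not rectified), "T" (4x4, takes a point from camera to world coordinates). Camera axes: x right, y down, z forward; pixel columns grow to the right and rows downward; lengths in m; the calibration is good to about 2 mm. A picture is of the moment at which its call begins. There is no depth.
- order.hand_in(): hands the job in, once; it reports no verdict.
Trained networks look in the newest picture that a camera, given by its name, has taken for a name from the list of things; names that differ only in an ending like _2 or _b are one class to them, and where a whole thing is asked for, a point or a joint stands for the part that bears it (a point fixed in the world has none). Each returns a list of dicts, best first, with "score" (0 to 1); they miss things now and then, are a little off and sometimes report something else, mostly with a low value. They report only what shows in the picture. A call takes as long as a camera call. They do not tell look-alikes from the thing itself.
- models.silhouettes(camera, query): "region" (480x640 bool, what is visible of it) and "box" ([centre column, centre row, width, height] in pixels, round what is visible of it).
- models.place_of(camera, query): "position" ([row, column] in pixels: a listed point, or the origin of a listed thing).
The state is a dict: "t": time; "q": joint angles; "joint_vel": joint speeds; "joint_torque": joint torques, N m; "eef_pos": TCP position; "tool_rot": TCP orientation; "contact_force": force on the tool from outside, world axes, zero at the start; "torque": the same for the moment, N m; "gripper_width": opening from 0.0 (shut) to 1.0 (fully open).
Only numpy, scipy, OpenCV 4.12 (cv2) and the standard library are available. Lean on these libraries where they do the work, as an engineer would, in place of code of your own. Each camera call takes 0.05 s, during which the arm holds its last target.

## Task

The bench camera on the swivel stand is to photograph the hard drive lying on the bench in front of it. Swivel and tilt the camera by its round grip so that the lens points at the middle of the hard drive, then let go. Leave the drive, the heatsink and the tub of screws where they lie.

Things in the scene. Friction and masses are not known exactly. Their poses are not given: they have to be found in the camera images.
- cam_base: Foot of the bench camera stand: dark steel disc 120 mm across, 18 mm thick, screwed to the bench (it cannot move). Origin on the bench at the disc's centre; z is the swivel axis. With swivel 0 and tilt 0 the lens looks level along this body's -x.
- cam_yoke (a joint): Swivel of the aluminium yoke (its two upright arms stand 84 mm apart, 100 mm over their outsides, 114 mm over the knobs at the tilt axis; tops 164 mm above the bench) on the foot, rad, positive counter-clockwise seen from above, free from -1.7 to 1.7. Dry friction 0.12 N m: it stays where it is left.
- cam_head (a joint): Tilt of the camera in the yoke about a level axis 150 mm above the bench that crosses the swivel axis, rad: 0 = lens level, positive = lens down, range -0.5 to 1.2. Dry friction 0.15 N m: it stays where it is left.
- cam_pivot (a point): Point where tilt axis and swivel axis cross, 150 mm above the bench at the middle of the grey camera body (70 long, 76 wide, 50 mm high). Turns with the camera: its -x is the line of sight, down the middle of the black lens barrel (40 mm across, its front 75 mm from this point); its y is the tilt axis; its z is the top of the camera. The line of sight passes through this point.
- cam_grip (a point): Centre of the camera's round grip: a black disc 32 mm in diameter and 14 mm thick on the end of a 10 mm steel stem, behind and above the camera, fixed to it. It lies 85 mm behind (+x) and 75 mm above (+z) cam_pivot in the camera's own axes. The flat faces of the disc look along the tilt axis (camera's y), so jaws that close along that axis hold it at any tilt and let it pivot between them. Axes as cam_pivot.
- drive_mid (a point): Middle of the top face of the hard drive: a flat metal box 150 x 102 x 26 mm lying on the bench, 26 mm above the bench. Loose, with its height along z.
- cooler: Finned aluminium heatsink 90 x 66 x 34 mm lying loose on the bench, fins up. Origin at the centre of its underside.
- tub: Small open red tub of screws 71 x 105 x 41 mm standing loose on the bench. Origin at the centre of its underside.
Things that resemble listed ones, but are neither listed nor needed, are in the scene too. There is more than one size of the cam_base; the one meant has the size given above.

How it is judged:
At the end, for the whole second after the job is handed in: The lens's line of sight passes the middle of the drive's top face within 35 mm sideways and within 25 mm above or below (measured square to the line of sight), with the drive in front of the lens; the camera is still and released (y of drive_mid in the frame of cam_pivot between -0.035 and 0.035 m and z of drive_mid in the frame of cam_pivot between -0.025 and 0.025 m and x of drive_mid in the frame of cam_pivot below -0.05 m and velocity of joint cam_yoke between -0.05 and 0.05 rad/s and velocity of joint cam_head between -0.05 and 0.05 rad/s); the robot touches nothing.
It fails at once if the hard drive is pushed more than 20 mm from where it lay (distance of drive_mid from where it was at the start of the episode above 0.02 m).
It fails at once if the heatsink is pushed more than 20 mm from where it lay (distance of cooler from where it was at the start of the episode above 0.02 m).
It fails at once if the tub of screws is pushed more than 20 mm from where it lay (distance of tub from where it was at the start of the episode above 0.02 m).
It also fails if it takes over 38 s, if anything falls off the work surface, if the arm or the gripper's body presses on something with over 40 N, if the wrist force passes 120 N, or if a joint passes its speed limit or range.

## Working session

There is one attempt and no reset: what is moved stays moved. The work goes in short steps, Python scripts to look and compute and a tool call to move; the robot and the scene stay as the last step left them, time stands still between calls to the robot, and variables do not carry over. Pictures are saved under pics/ and viewed, and the job is handed in when it is done.

Besides the shell and the picture viewer there is one more tool, called after "Request:" by a JSON object that holds its "method" and its "body", one argument or row to a line. move_arm: Moves the arm, as the interface text tells. Its arguments: {"type":"object","properties":{"steps":{"type":"array"},"newtons":{"type":"number"}},"required":["steps"]}

```bash
mkdir -p pics; cat > h.py <<'E'
import numpy as np, cv2
from station import status, cams, order, models
def snap(n,f):
    c=cams.read_camera(n); cv2.imwrite(f,c['pixels'][:,:,::-1]); return c
def ray(c,u,v):
    p=cv2.undistortPoints(np.array([[[u,v]]],float),np.array(c['mtx']),np.array(c['dist_coeffs']))[0,0]
    T=np.array(c['T']); return T[:3,3],T[:3,:3]@np.array([p[0],p[1],1])
def atz(c,u,v,z):
    o,d=ray(c,u,v); return o+d*(z-o[2])/d[2]
def tri(c1,p1,c2,p2):
    o1,d1=ray(c1,*p1);o2,d2=ray(c2,*p2)
    s=np.linalg.lstsq(np.c_[d1,-d2],o2-o1,rcond=None)[0]
    a=o1+d1*s[0];b=o2+d2*s[1];return (a+b)/2,np.linalg.norm(a-b)
def proj(c,P):
    T=np.linalg.inv(np.array(c['T']))
    r=cv2.Rodrigues(T[:3,:3])[0]
    return cv2.projectPoints(np.array(P,float).reshape(-1,3),r,T[:3,3],np.array(c['mtx']),np.array(c['dist_coeffs']))[0][:,0]
E
python3 - <<'E'
from h import *
cs={}
for n in('side','top'):
    c=snap(n,f'pics/{n}0.png');cs[n]=c;print(n,np.round(c['T'],3).tolist())
    for q in['cam_base','cam_pivot','cam_grip','drive_mid','cooler','tub']:
        for r in models.place_of(n,q)[:3]:
            v,u=r['position'];z={'cam_pivot':.15,'drive_mid':.026,'cam_grip':.225}.get(q,0)
            print(n,q,round(r['score'],2),round(u),round(v),np.round(atz(c,u,v,z),3))
o=status.get_obs();print(o['t'],o['eef_pos'],o['tool_rot'])
E
```

```text
side [[-0.999, 0.019, -0.028, 0.469], [0.032, 0.354, -0.935, 1.032], [-0.008, -0.935, -0.355, 0.469], [0.0, 0.0, 0.0, 1.0]]
side cam_base 0.8 296 348 [0.509 0.343 0.   ]
side cam_base 0.73 418 382 [0.303 0.451 0.   ]
side cam_pivot 0.59 295 274 [0.506 0.337 0.15 ]
side cam_pivot 0.57 424 324 [0.319 0.514 0.15 ]
side cam_grip 0.86 453 311 [0.315 0.609 0.225]
side cam_grip 0.83 305 252 [0.486 0.423 0.225]
side drive_mid 0.97 326 267 [0.444 0.029 0.026]
side cooler 0.35 285 292 [0.543 0.11  0.   ]
side tub 0.88 353 314 [0.391 0.221 0.   ]
top [[0.424, -0.849, 0.315, 0.039], [-0.906, -0.401, 0.139, 0.065], [0.008, -0.344, -0.939, 1.355], [0.0, 0.0, 0.0, 1.0]]
top cam_base 0.92 280 229 [0.506 0.334 0.   ]
top cam_base 0.73 200 286 [0.296 0.441 0.   ]
top cam_pivot 0.79 190 272 [0.287 0.432 0.15 ]
top cam_pivot 0.6 277 199 [0.515 0.34  0.15 ]
top cam_grip 0.61 236 183 [0.482 0.416 0.225]
top drive_mid 0.62 397 305 [0.443 0.006 0.026]
top drive_mid 0.35 376 254 [0.536 0.097 0.026]
top cooler 0.74 377 254 [0.546 0.097 0.   ]
top tub 0.59 307 289 [0.397 0.211 0.   ]
0.7 [0.24582905 0.62866432 0.25634007] [-1.66883686e-05  1.85331041e-01  9.82676144e-01  2.29407041e-05]
```

View pics/side0.png

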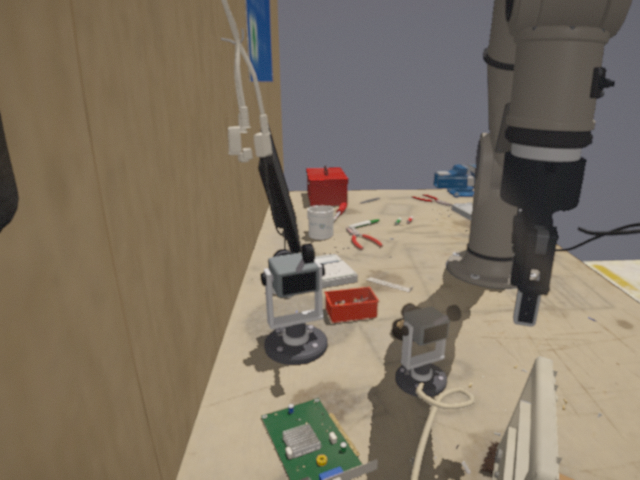

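View pics/top0.png

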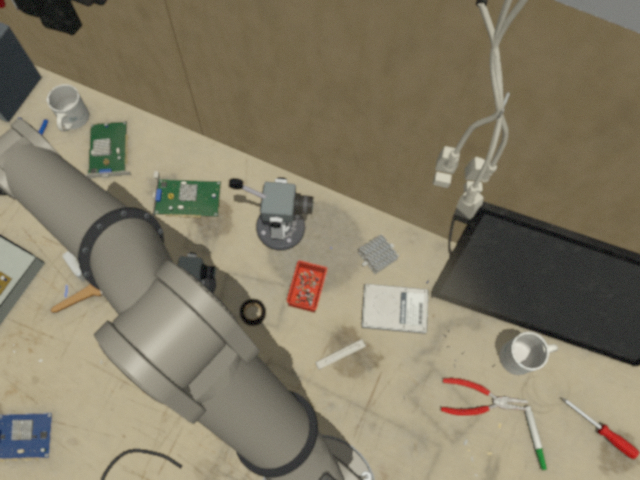

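```bash
python3 - <<'E'
from h import *
a=cv2.imread('pics/side0.png')[220:380,230:400];b=cv2.imread('pics/top0.png')[160:260,210:340]
cv2.imwrite('pics/z1.png',cv2.resize(a,None,fx=4,fy=3.6,interpolation=3));cv2.imwrite('pics/z2.png',cv2.resize(b,None,fx=6,fy=6,interpolation=3))
s=cams.read_camera('side');t=cams.read_camera('top')
print(tri(s,(305,252),t,(236,183)),tri(s,(295,274),t,(277,199)),tri(s,(326,267),t,(397,305)))
for c,n in((s,'side'),(t,'top')):
  for r in models.silhouettes(n,'cam_base')+models.silhouettes(n,'drive_mid'): print(n,r['score'],r['box'],r['region'].sum())
E
```

```text
(array([0.48395688, 0.41694827, 0.22275144]), np.float64(0.0025798449203702813)) (array([0.50942638, 0.33990908, 0.1530166 ]), np.float64(0.007985555757144162)) (array([0.44420786, 0.00698656, 0.01755243]), np.float64(0.003063121712927074))
side 0.66 [292.8, 303.7, 71.4, 118.0] 5650
side 0.64 [426.1, 350.4, 68.9, 89.0] 3787
side 0.66 [338.1, 270.8, 43.9, 33.4] 887
top 0.66 [269.9, 214.0, 86.9, 76.8] 3236
top 0.66 [194.4, 270.7, 37.2, 40.8] 757
top 0.96 [393.3, 308.3, 68.4, 50.8] 2856
```

View pics/z1.png

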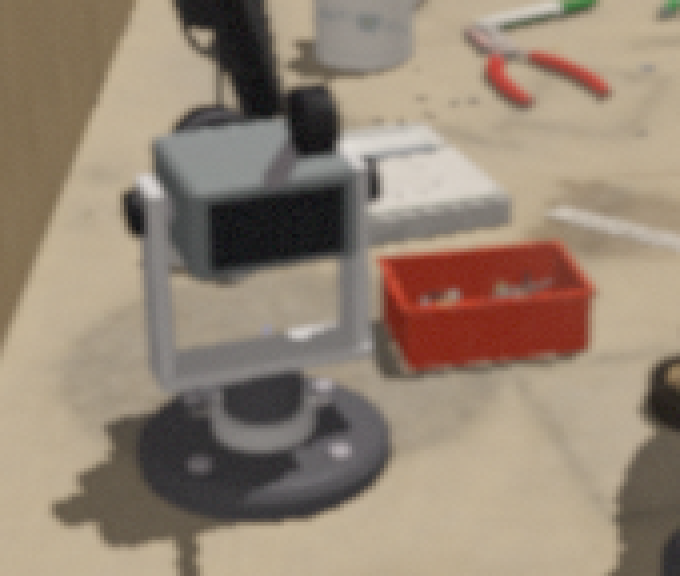

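View pics/z2.png

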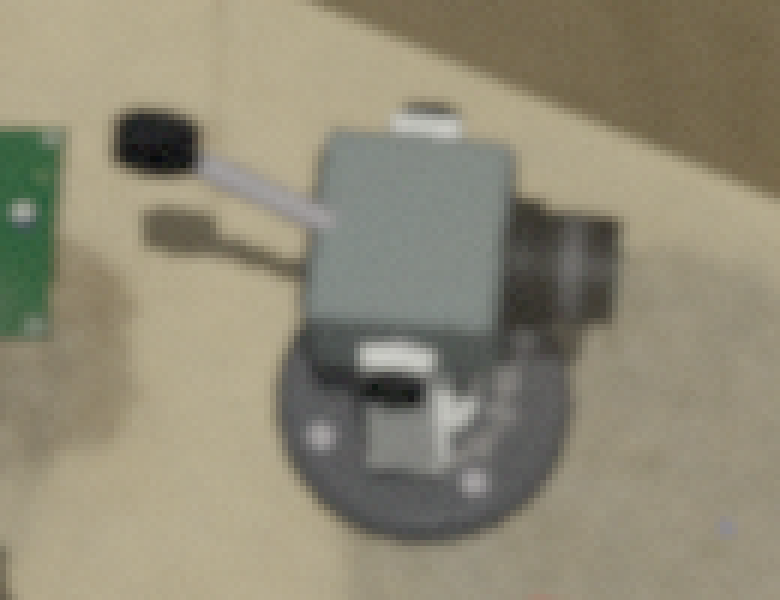

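```bash
python3 - <<'E'
from h import *
a=cv2.imread('pics/top0.png')[270:350,345:445]
cv2.imwrite('pics/z3.png',cv2.resize(a,None,fx=7,fy=7,interpolation=3))
t=cams.read_camera('top')
m=max(models.silhouettes('top','drive_mid'),key=lambda r:r['score'])['region']
p=np.argwhere(m)[:,::-1].astype(float)
w=np.array([atz(t,u,v,.026)[:2] for u,v in p]);print(w.mean(0));r=cv2.minAreaRect((w*1000).astype(np.float32));print(r)
print('base',atz(t,280.7,226.7,.018), 'wall',atz(t,330,175,0),atz(t,200,130,0))
E
```

```text
[0.43347563 0.00905296]
((434.65374755859375, 8.168746948242188), (106.97020721435547, 151.2544403076172), 19.737157821655273)
base [0.50561975 0.33090129 0.018     ] wall [6.90009182e-01 2.83681352e-01 2.22044605e-16] [0.66501856 0.64021509 0.        ]
```

View pics/z3.png

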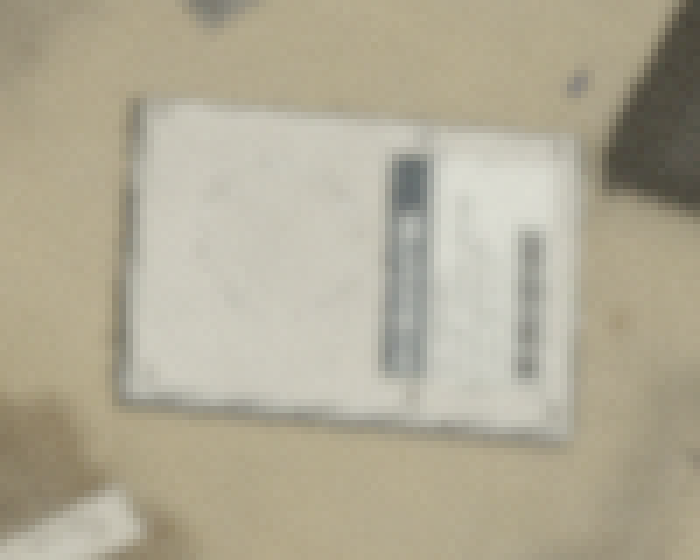

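Request:
{"method": "move_arm", "body": {
  "steps": [1,0,0,2.5,0,0,-8,1,2,-1,3,0,0,-8,1,4,-3.5,2,0,0,-8,1,4,-4,0,0,0,-8,1,4,-4,0,0,0,-8,1,4,-4,0,0,0,-8,1,4,-4,0,0,0,-3],
  "newtons": 30
}}

```text
t: 1.8
eef_pos: [0.4436, 0.4449, 0.3293]
tool_rot: [-0.0, 0.592, 0.806, 0.0]
contact_force: [0.8, 0.4, -0.1]
gripper_width: 1.001
```

Request:
{"method": "move_arm", "body": {
  "steps": [1,2,-1.4,0,0,0,0,1,2,-1.4,0,0,0,0,1,0,0,0,0,0,0]
}}

```text
t: 2.1
eef_pos: [0.486, 0.4148, 0.3292]
tool_rot: [0.001, 0.593, 0.805, 0.0]
contact_force: [0.8, 0.8, -0.5]
gripper_width: 0.998
```

```bash
python3 - <<'E'
from h import *
s=snap('side','pics/s1.png');t=snap('top','pics/t1.png')
o=status.get_obs();print(o['t'],o['eef_pos'],o['tool_rot'])
a=cv2.imread('pics/s1.png')[180:380,200:400];cv2.imwrite('pics/s1z.png',cv2.resize(a,None,fx=3,fy=3))
for n,c in(('side',s),('top',t)):
  for r in models.place_of(n,'cam_grip')[:3]: print(n,r)
print(proj(s,[o['eef_pos']+np.array([0,0,-.025]),[.484,.417,.2228]]),atz(t,395.8,307.9,.026))
E
```

```text
2.2 [0.48247644 0.4183939  0.32889843] [-1.88814263e-04  5.90678180e-01  8.06907213e-01  2.88963995e-05]
side {'position': [250.9, 307.1], 'score': 0.84}
side {'position': [313.3, 454.5], 'score': 0.82}
top {'position': [259.4, 156.3], 'score': 0.59}
[[305.4113248  200.92872647]
 [305.76865191 252.26415306]] [0.43578382 0.00702562 0.026     ]
```

View pics/s1z.png

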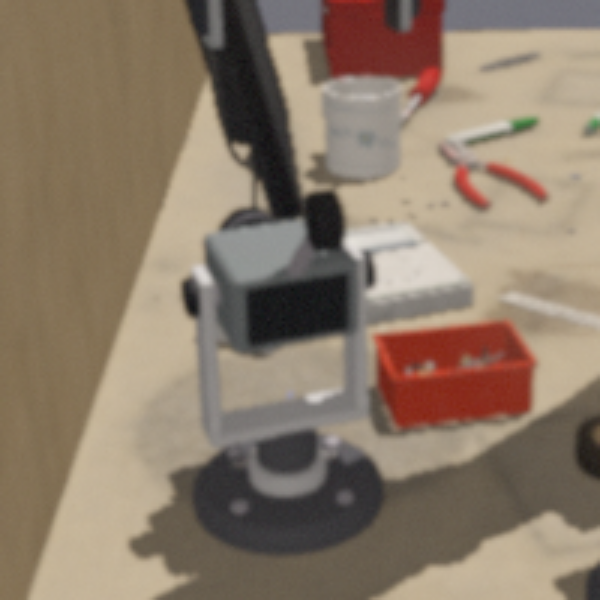

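View pics/t1.png

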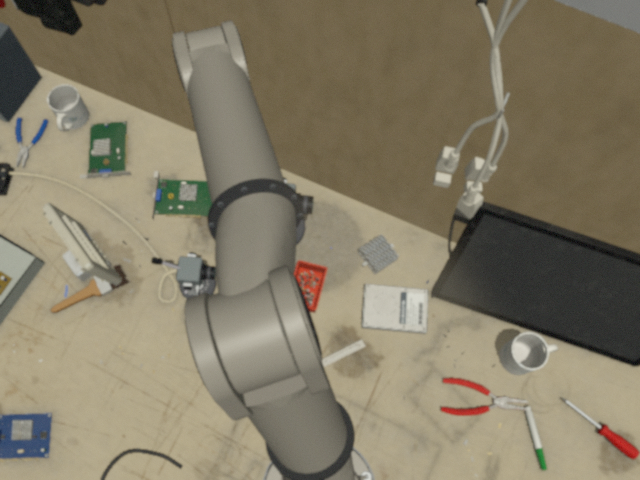

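Request:
{"method": "move_arm", "body": {
  "steps": [1,0.1,0,-2.5,0,0,0,1,0,0,-2.5,0,0,0,1,0,0,-2.5,0,0,0,1,0,0,-2.5,0,0,0,1,0,0,0,0,0,0]
}}

```text
t: 2.8
eef_pos: [0.4804, 0.4184, 0.2253]
tool_rot: [-0.001, 0.589, 0.808, -0.003]
contact_force: [0.3, -0.5, -1.1]
gripper_width: 0.998
```

```bash
python3 - <<'E'
from h import *
s=snap('side','pics/s2.png')
o=status.get_obs();print(o['t'],o['eef_pos'],o['tool_rot'],o['contact_force'])
a=cv2.imread('pics/s2.png')[180:330,230:380];cv2.imwrite('pics/s2z.png',cv2.resize(a,None,fx=4,fy=4))
E
```

```text
2.85 [0.48159534 0.41897672 0.22758218] [-4.84600740e-04  5.89428612e-01  8.07818513e-01 -1.71070377e-03] [0.17581024 0.69672502 0.74280929]
```

View pics/s2z.png

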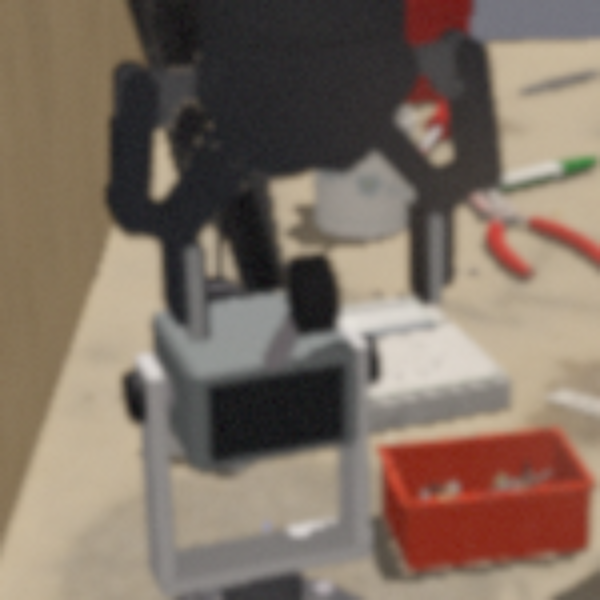

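Request:
{"method": "move_arm", "body": {
  "steps": [-1,0,0,0,0,0,0,-1,0,0,0,0,0,0,-1,0,0,0,0,0,0,-1,0,0,0,0,0,0,-1,0,0,0,0,0,0,-1,0,0,0,0,0,0,-1,0,0,0,0,0,0,-1,0,0,0,0,0,0],
  "newtons": 30
}}

```text
t: 3.65
eef_pos: [0.4832, 0.4187, 0.2292]
tool_rot: [-0.0, 0.59, 0.807, 0.0]
contact_force: [-4.2, 0.0, 5.5]
gripper_width: 0.163
```

```bash
python3 - <<'E'
from h import *
s=snap('side','pics/s3.png')
o=status.get_obs();print(o['t'],o['eef_pos'],o['tool_rot'],o['contact_force'],o['gripper_width'])
a=cv2.imread('pics/s3.png')[180:330,230:380];cv2.imwrite('pics/s3z.png',cv2.resize(a,None,fx=4,fy=4))
E
```

```text
3.7 [0.48312641 0.41872907 0.22920793] [-3.37054827e-04  5.90267946e-01  8.07207308e-01  3.06419229e-05] [-3.24342116 -1.14524173  5.15849966] 0.16112203239787773
```

View pics/s3z.png

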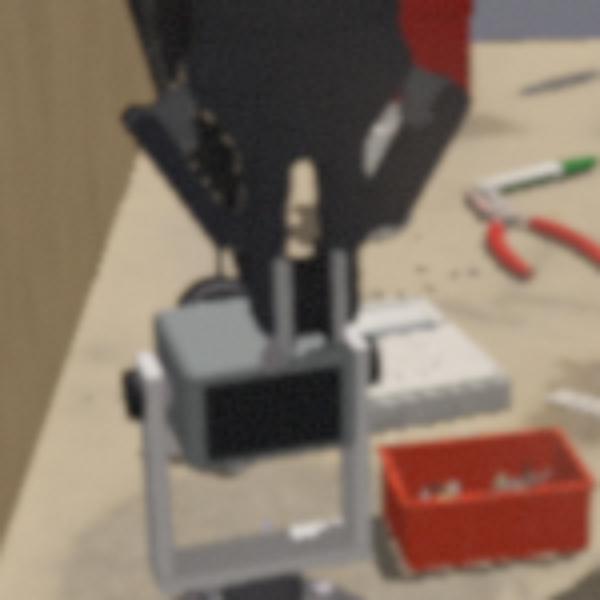

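```bash
python3 - <<'E'
import numpy as np
P=np.array([.508,.336,.15])
def g(psi,th):
    r=.085*np.cos(th)-.075*np.sin(th);z=.075*np.cos(th)+.085*np.sin(th)
    return P+[r*np.cos(psi),r*np.sin(psi),z]
D=np.array([.436,.007,.026])-P
p1=np.arctan2(-D[1],-D[0]);t1=np.arctan2(-D[2],np.hypot(*D[:2]))
p0=np.radians(107);t0=-.015
print(np.degrees([p1,t1]),g(p0,t0),g(p1,t1))
G=[g(p0+(p1-p0)*s,t0+(t1-t0)*s) for s in np.linspace(0,1,17)]
print(np.round(np.diff(G,axis=0)*100,2),np.degrees(p1-p0)/16)
E
```

```text
[77.65571912 20.21300141] [0.4828223  0.41835256 0.22371661] [0.51951275 0.38860689 0.24974955]
[[ 0.31 -0.09  0.2 ]
 [ 0.3  -0.1   0.19]
 [ 0.29 -0.12  0.19]
 [ 0.29 -0.13  0.18]
 [ 0.28 -0.15  0.18]
 [ 0.27 -0.16  0.17]
 [ 0.25 -0.18  0.17]
 [ 0.24 -0.19  0.17]
 [ 0.23 -0.2   0.16]
 [ 0.22 -0.21  0.16]
 [ 0.2  -0.22  0.15]
 [ 0.19 -0.23  0.15]
 [ 0.17 -0.24  0.14]
 [ 0.16 -0.25  0.14]
 [ 0.14 -0.25  0.13]
 [ 0.13 -0.26  0.13]] -1.8340175548056261
```

Request:
{"method": "move_arm", "body": {
  "steps": [-1,0.31,-0.09,0.2,0,0,-1.85,-1,0.3,-0.1,0.19,0,0,-1.85,-1,0.29,-0.12,0.19,0,0,-1.85,-1,0.29,-0.13,0.18,0,0,-1.85,-1,0.28,-0.15,0.18,0,0,-1.85,-1,0.27,-0.16,0.17,0,0,-1.85,-1,0.25,-0.18,0.17,0,0,-1.85,-1,0.24,-0.19,0.17,0,0,-1.85]
}}

```text
t: 4.5
eef_pos: [0.5055, 0.4078, 0.243]
tool_rot: [-0.0, 0.69, 0.724, -0.0]
contact_force: [-3.6, 2.8, -1.9]
gripper_width: 0.159
```

Request:
{"method": "move_arm", "body": {
  "steps": [-1,0.23,-0.2,0.16,0,0,-1.85,-1,0.22,-0.21,0.16,0,0,-1.85,-1,0.2,-0.22,0.15,0,0,-1.85,-1,0.19,-0.23,0.15,0,0,-1.85,-1,0.17,-0.24,0.14,0,0,-1.85,-1,0.16,-0.25,0.14,0,0,-1.85,-1,0.14,-0.25,0.13,0,0,-1.85,-1,0.13,-0.26,0.13,0,0,-1.85]
}}

```text
t: 5.3
eef_pos: [0.5204, 0.3884, 0.2551]
tool_rot: [0.0, 0.778, 0.629, 0.0]
contact_force: [-2.6, 4.7, -3.6]
gripper_width: 0.16
```

Request:
{"method": "move_arm", "body": {
  "steps": [-1,0,0,0,0,0,0,-1,0,0,0,0,0,0]
}}

```text
t: 5.5
eef_pos: [0.5205, 0.3881, 0.2553]
tool_rot: [0.0, 0.777, 0.629, 0.0]
contact_force: [-3.8, 2.2, 1.1]
gripper_width: 0.158
```

```bash
python3 - <<'E'
from h import *
s=snap('side','pics/s4.png')
o=status.get_obs();print(o['t'],o['eef_pos'],o['tool_rot'],o['contact_force'],o['gripper_width'])
a=cv2.imread('pics/s4.png')[180:330,230:380];cv2.imwrite('pics/s4z.png',cv2.resize(a,None,fx=4,fy=4))
E
```

```text
5.55 [0.52043875 0.38814647 0.25525524] [ 2.19157036e-04  7.77098652e-01  6.29378770e-01 -3.29412730e-07] [-2.83711908  2.67700917  0.17016267] 0.15397164234792285
```

View pics/s4z.png

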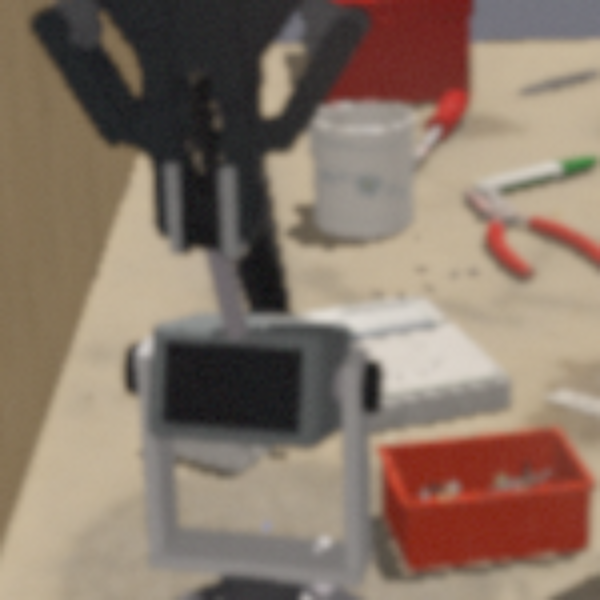

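Request:
{"method": "move_arm", "body": {
  "steps": [1,0,0,0,0,0,0,1,0,0,0,0,0,0,1,0,0,0,0,0,0,1,0,0,0,0,0,0,1,0,0,0,0,0,0,1,0,0,0,0,0,0]
}}

```text
t: 6.15
eef_pos: [0.5203, 0.3886, 0.2551]
tool_rot: [0.0, 0.777, 0.63, 0.0]
contact_force: [-0.2, 0.1, -0.2]
gripper_width: 1.0
```

Request:
{"method": "move_arm", "body": {
  "steps": [1,0,0,2,0,0,0,1,0,0,3,0,0,0,1,0,0,3,0,0,0,1,-3,1,1,0,0,0,1,-4,2,0,0,0,0,1,-4,2,0,0,0,0,1,-4,2,0,0,0,0,1,-4,2,0,0,0,0]
}}

```text
t: 6.95
eef_pos: [0.3286, 0.4791, 0.3453]
tool_rot: [-0.0, 0.777, 0.63, 0.0]
contact_force: [-0.3, 0.6, 0.5]
gripper_width: 0.996
```

Request:
{"method": "move_arm", "body": {
  "steps": [1,-3,3,0,0,0,0,1,-3,3,0,0,0,0,1,-3,3,0,0,0,0,1,-3,3,0,0,0,0,1,0,0,0,0,0,0,1,0,0,0,0,0,0]
}}

```text
t: 7.55
eef_pos: [0.2091, 0.5991, 0.3446]
tool_rot: [0.0, 0.776, 0.631, -0.0]
contact_force: [1.0, -0.8, 0.1]
gripper_width: 1.0
```

```bash
python3 - <<'E'
from h import *
s=snap('side','pics/s5.png');t=snap('top','pics/t5.png')
o=status.get_obs();print(o['t'],o['eef_pos'],o['contact_force'])
for q in('cam_grip','cam_pivot','cam_base','drive_mid'):
  for n in('side','top'):
    print(q,n,[(np.round(r['position'][::-1],1),round(r['score'],2)) for r in models.place_of(n,q)])
P=np.array([.508,.336,.15]);D=np.array([.436,.007,.026])
f=(D-P)/np.linalg.norm(D-P)
pts=[P,[.5195,.3886,.2497],P+.075*f,D]
for n,c in(('s5',s),('t5',t)):
  im=cv2.imread(f'pics/{n}.png');q=proj(c,pts);print(q)
  sl=(slice(200,400),slice(210,410)) if n=='s5' else (slice(150,350),slice(220,440))
  im=cv2.resize(im[sl],None,fx=3,fy=3)
  for x in q: cv2.circle(im,tuple(int(v) for v in (x-[sl[1].start,sl[0].start])*3+1),3,(0,0,255),1)
  cv2.imwrite(f'pics/{n}z.png',im)
E
```

```text
7.65 [0.21164585 0.59774396 0.34506008] [ 0.39910909  0.17707988 -0.61135812]
cam_grip side [(array([453.1, 314.3]), 0.71), (array([277.7, 231.2]), 0.65), (array([349.5, 312.5]), 0.55)]
cam_grip top [(array([256.3, 164.5]), 0.8)]
cam_pivot side [(array([291.7, 271.5]), 0.91)]
cam_pivot top [(array([276.4, 198.1]), 0.93), (array([190.4, 269. ]), 0.61)]
cam_base side [(array([419.6, 379.2]), 0.78), (array([296.5, 346.4]), 0.75)]
cam_base top [(array([197.7, 284.8]), 0.74), (array([276.8, 227.6]), 0.65)]
drive_mid side [(array([326.9, 267.7]), 0.63), (array([351.1, 312.6]), 0.28)]
drive_mid top [(array([305.5, 287.4]), 0.41)]
[[293.8160938  273.84502216]
 [282.87822995 229.97465305]
 [303.50386599 271.03376553]
 [328.5952783  263.74324176]]
[[277.46344551 202.39778597]
 [255.31139992 167.84398361]
 [302.94864694 225.07714519]
 [395.84627508 307.82062491]]
```

View pics/s5z.png

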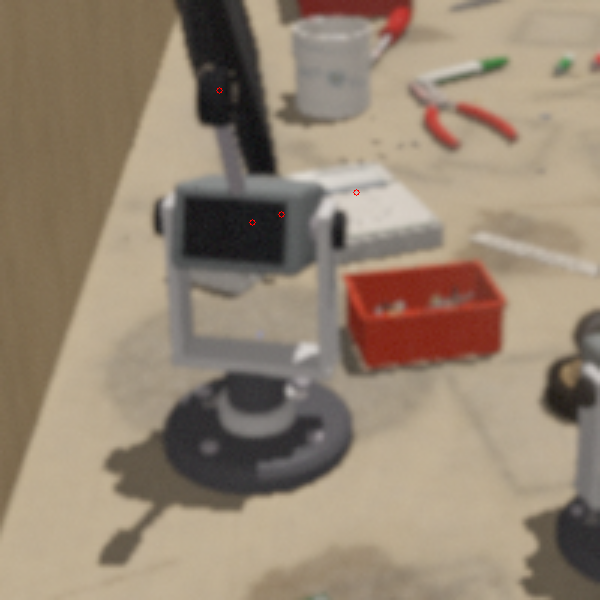

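View pics/t5z.png

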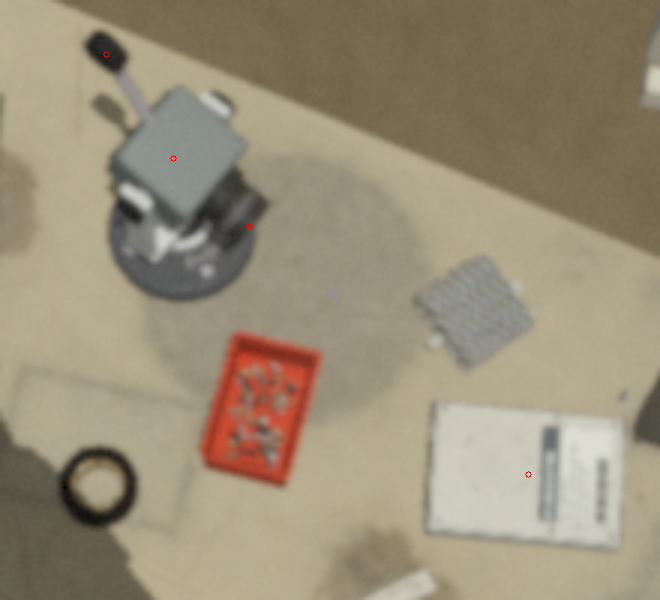

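```bash
cat > fit.py <<'E'
from h import *
s=cams.read_camera('side');t=cams.read_camera('top')
def R(psi,th):  # camera +x horizontal dir psi, tilt
    x=np.array([np.cos(psi),np.sin(psi),0]);z=np.array([0,0,1.]);y=np.cross(z,x)
    cx=np.cos(th)*x+np.sin(th)*z; return np.c_[cx,y,np.cross(cx,y)]
def frame(P,psi,th):
    M=R(psi,th); f=lambda *a:P+M@np.array(a)
    body=[f(i*.035,j*.038,k*.025) for i in(1,-1) for j in(1,-1) for k in(1,-1)]
    a=np.linspace(0,2*np.pi,24); lens=[f(-.075,.02*np.cos(b),.02*np.sin(b)) for b in a]
    disc=[f(.085+.016*np.cos(b),h,.075+.016*np.sin(b)) for h in(-.007,.007) for b in a]
    base=[np.array([P[0]+.06*np.cos(b),P[1]+.06*np.sin(b),.018]) for b in a]
    return body,lens,disc,base
def draw(c,src,out,sl,k,P,psi,th):
    im=cv2.resize(cv2.imread(src)[sl],None,fx=k,fy=k,interpolation=3)
    off=[sl[1].start,sl[0].start]
    q=lambda p:((proj(c,p)-off+.5)*k-.5).round().astype(int)
    b,l,d,ba=frame(np.array(P),psi,th);b=q(b)
    for i in range(8):
        for j in range(i):
            if bin(i^j).count('1')==1: cv2.line(im,tuple(map(int,b[i])),tuple(map(int,b[j])),(0,0,255),1)
    for g,col in((l,(0,255,0)),(d[:24],(255,255,0)),(d[24:],(255,255,0)),(ba,(255,0,255))): cv2.polylines(im,[q(g).reshape(-1,1,2)],True,col,1)
    cv2.imwrite(out,im)
if __name__=='__main__':
    import sys
    P=[float(x) for x in sys.argv[1:3]]+[.15];psi,th=map(float,sys.argv[3:5])
    draw(t,'pics/t5.png',f'pics/ft{sys.argv[5]}.png',np.s_[150:255,240:320],7,P,np.radians(psi),np.radians(th))
    draw(s,'pics/s5.png',f'pics/fs{sys.argv[5]}.png',np.s_[215:375,250:340],4,P,np.radians(psi),np.radians(th))
    a=cv2.imread(f'pics/ft{sys.argv[5]}.png')[:600];b=cv2.imread(f'pics/fs{sys.argv[5]}.png')[:600]
    b=b[:,:240] if 0 else cv2.resize(b,(216,384));o=np.zeros((600,776,3),np.uint8);o[:a.shape[0],:560]=a;o[:384,560:]=b;cv2.imwrite(f'pics/f{sys.argv[5]}.png',o)
E
python3 fit.py .508 .336 77.66 20.2 a
```

```text
(no output)
```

View pics/fta.png

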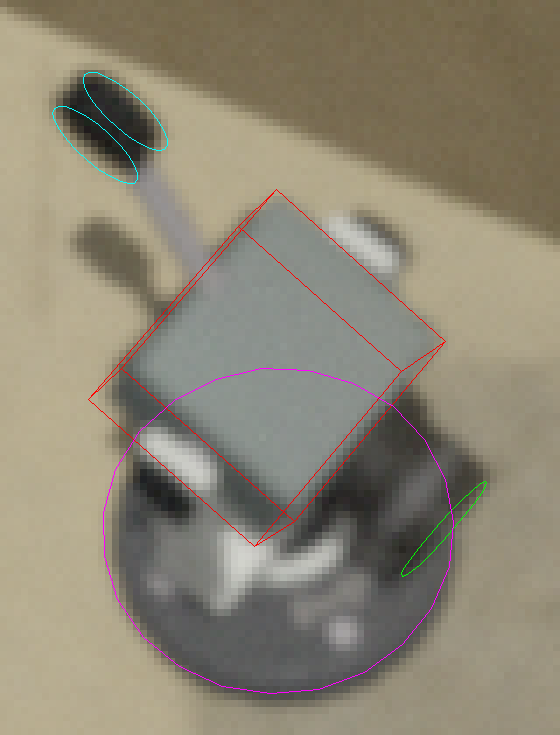

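View pics/fsa.png

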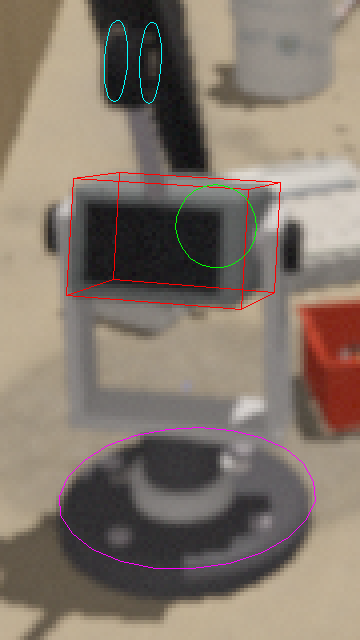

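```bash
python3 - <<'E'
import cv2,numpy as np
a=cv2.imread('pics/t5.png')[155:255,240:330];a=cv2.resize(a,None,fx=6,fy=6,interpolation=3)
b=cv2.imread('pics/s5.png')[215:365,252:342]
b=cv2.resize(b,None,fx=4,fy=4,interpolation=3)
f=lambda x:(255*(x/255.)**.55).astype(np.uint8)
cv2.imwrite('pics/g1.png',f(a));cv2.imwrite('pics/g2.png',f(b))
E
```

```text
(no output)
```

View pics/g1.png

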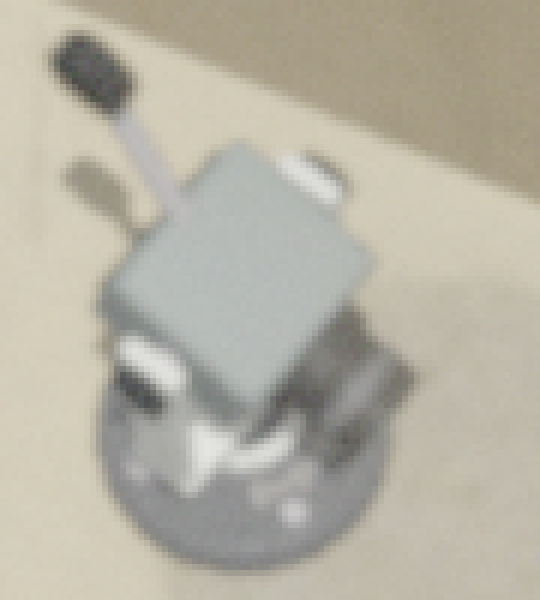

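View pics/g2.png

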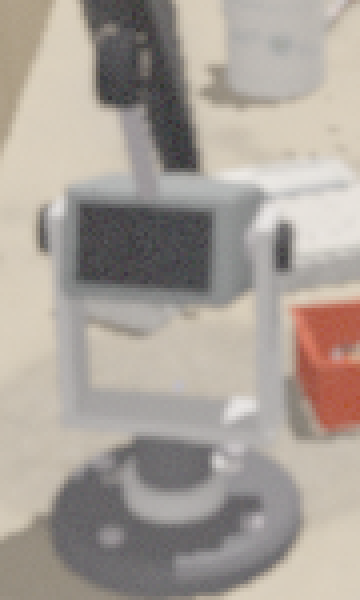

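```bash
cat > ls.py <<'E'
from fit import *
from scipy.optimize import least_squares
T=lambda u,v:((u+.5)/6-.5+240,(v+.5)/6-.5+155)
S=lambda u,v:((u+.5)/4-.5+252,(v+.5)/4-.5+215)
a,b,h=.035,.038,.025
L=[(t,(a,-b,h),T(240,142),1.2),(t,(-a,-b,h),T(372,262),1.2),(t,(-a,b,h),T(245,408),1.2),(t,(a,b,h),T(115,285),1.2),
(t,(.085,0,.075),T(92,75),.7),(t,(0,0,0),T(237,280),1.5),(t,(-.075,0,0),T(378,418),2.5),
(s,(a,-b,h),S(67,187),1.2),(s,(a,b,h),S(222,200),1.2),(s,(a,b,-h),S(217,304),1.2),(s,(a,-b,-h),S(65,293),1.2),(s,(-a,b,h),S(262,187),1.5),
(s,(.085,0,.075),S(121,68),.7),(s,(0,0,0),S(165,237),1)]
def f(p,full=False):
    P=np.array([p[0],p[1],.15]);M=R(p[2],p[3]);r=[]
    for c,l,o,w in L:
        sh=p[4:6] if c is t else p[6:8]
        r.append((proj(c,P+M@np.array(l))[0]+sh-o)/w)
    r.append((proj(t,[P[0],P[1],.018])[0]+p[4:6]-T(243,425))/[1,3])
    r.append((proj(s,[P[0],P[1],.018])[0]+p[6:8]-S(177,513))/[1,2])
    if full: print(np.round(r,1).tolist())
    return np.r_[np.concatenate(r),p[4:]/1.5]
r=least_squares(f,[.508,.336,1.36,.35,0,0,0,0]);p=r.x
f(p,1);C=np.linalg.inv(r.jac.T@r.jac)
print(np.round(p,3),np.degrees(p[2:4]),np.sqrt(np.diag(C))[:4])
P=np.array([p[0],p[1],.15])
for D in([.436,.007,.026],atz(t,395.8-p[4],307.9-p[5],.026)): print(D,R(p[2],p[3]).T@(D-P))
print(P+R(p[2],p[3])@[.085,0,.075])
E
python3 ls.py
```

```text
[[-0.1, -1.5], [1.6, -0.1], [0.9, 0.9], [-1.5, -0.3], [0.5, 0.2], [-0.9, 0.7], [0.3, 0.3], [-1.4, -1.2], [2.6, -1.3], [2.3, 1.9], [-2.2, 1.1], [1.1, -0.5], [-1.0, -0.0], [0.0, 0.6], [-0.6, -0.2], [-0.3, -2.2]]
[ 0.509  0.334  1.344  0.334 -0.625  0.01  -0.276  1.021] [76.99275225 19.14109324] [0.00215283 0.00297237 0.01487014 0.01364719]
[0.436, 0.007, 0.026] [-0.35742944 -0.00233168 -0.00719845]
[0.43640823 0.00574485 0.026     ] [-0.35849797 -0.00301194 -0.00682758]
[0.52173598 0.38850871 0.24872467]
```

```bash
python3 - <<'E'
from h import *
o=status.get_obs();print(o['t'],o['contact_force']);print(order.hand_in())
E
```

```text
8.25 [-0.42642345 -1.03492709 -0.15538435]
the job is handed in; nothing more can be done
None
```

I gripped the larger stand's camera by its round grip, swivelled it about -30° and tilted it to about 19–20° lens down. Then I let go, moved the arm well clear and handed the job in at 8.3 s.

- **Aim:** A fit to both camera views after release puts the middle of the drive about 2–3 mm sideways and 7 mm below the line of sight, 0.36 m in front of the lens. The limits are 35 mm and 25 mm. I put the fit's uncertainty at about 5–8 mm.
- **Released:** The measured force was about 1 N, at noise level. In the pictures the drive, heatsink and tub look unmoved, judged by eye only.
- **Disagreements:**
    - The gripper's heading implied a swivel about 1° different from the picture fit, roughly 6 mm at the drive.
    - The two views disagreed by a few mm on where the stand's centre is.
    - In the last pictures the network missed the drive in the top view, and the camera body hid part of it in the side view. The drive position therefore comes from the outline in the first top picture.

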